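# Measure a fired test bar on the bench length gauge

### The job

Measure the terracotta test bar on the sloping length gauge: slide the gauge's jaw open by its red grip, lay the bar on its broad face in the lane, along the ledge, and slide the jaw back until the bar sits snug between jaw and anvil with no gap at either end. Close it by feel, without forcing, leave the bar in the gauge to be read, and leave everything else on the table where it is.

Things in the scene. Friction and masses are not known exactly. Their poses are not given: they have to be found in the camera images.
- gauge_bed: sloping bed of the fixed grey length gauge, 140 x 200 mm, inclined 0.40 rad (23 degrees), low edge towards the robot. Origin on its surface, 32 mm above the table, in the lane's low corner at the anvil. x uphill across the lane, y along the lane away from the anvil, z out of the bed (leans to the robot). The lane is clear for x 0 to 83 mm (flat scale at 62 to 78)
- lane_corner (a point): the bed's origin again: here the anvil's face (at bed y = 0; steel block, x 0 to 58 mm, 26 mm high) meets the ledge, an 8 mm high strip along the low side of the lane (x -8 to 0), left out for y 20 to 76 mm so that a finger has room beside a bar. The jaw's guide rod runs at x = 98 mm, 18 mm high
- gauge_jaw (a joint): sliding jaw; value = clear distance in m between anvil face and jaw face, 0 to 0.148, grows along the bed's +y; stays where it is left (friction about 3 N). Its arm crosses the lane (x 2 to 88 mm, 22 mm high, about 14 mm thick along y)
- jaw_grip (a point): point in the middle of the jaw's red grip fin, 14 mm below its top: fin 14 mm thick along the lane (bed y), 30 mm wide (bed x), 23 to 56 mm above the bed; the point lies at bed x = 98 mm, y = jaw opening + 15 mm, z = 42 mm
- bar_red: terracotta (orange-red) fired test bar, loose, 28 x 96 x 24 mm, 0.12 kg; origin in the middle of its underside, y along its 96 mm length, z up. It lies on its broad 28 mm face, scribed lines upward, on the ware board, 12 mm above the table, one of three bars
- bar_white: white test bar, 28 x 92 x 24 mm, bystander, same frame
- bar_grey: dark grey test bar, 28 x 100 x 24 mm, bystander, same frame
- ware_board: fixed plywood board 150 x 270 x 12 mm that carries the three bars; origin under its centre
- pencil: loose pencil lying on the table, bystander, 126 mm long
- stamp: white plaster stamp standing on the table, bystander, 31 x 31 x 53 mm
- cone_plug: brown cone plug standing on the table, bystander, 23 mm wide, 28 mm high
- jaw_pad (a point): middle of the face of the black rubber pad on the jaw arm that meets the bar (46 mm wide across the lane, 20 mm high)
- pinch_pot: small brown clay pot standing on the table, bystander, 72 mm wide, 64 mm high
There are look-alikes about, which are no part of the job. There is more than one size of the part that bears gauge_bed; the job needs the larger. What is shaped like the bar_red but green is not meant.

How it is judged (in metres and radians):
At the end, for the whole second after the job is handed in: The terracotta bar lies flat in the lane (underside within 3 mm of the bed, square to it within 0.08 rad, its low side within 10 mm of the ledge) and at rest, its end within 2 mm of the anvil, and the jaw is closed on it with less than 2 mm of play in all (opening under 98 mm for the 96 mm bar) (value of joint gauge_jaw between 0.0935 and 0.098 m and x of bar_red in the frame of gauge_bed between 0.01 and 0.024 m and y of bar_red in the frame of gauge_bed between 0.046 and 0.0505 m and z of bar_red in the frame of gauge_bed between -0.003 and 0.003 m and angle between the z axis of bar_red and the z axis of gauge_bed, either way round below 0.08 rad and angle between the y axis of bar_red and the y axis of gauge_bed, either way round below 0.08 rad and linear speed of bar_red below 0.01 m/s); the robot touches nothing.
It fails at once if the jaw squeezes the bar with more than 35 N (contact force between bar_red and gauge_jaw above 35 N).
It fails at once if another bar, the pencil, the stamp, the plug or the pot is moved by more than 3 cm (distance of any of bar_white, bar_grey, pencil, stamp, cone_plug, pinch_pot from where it was at the start of the episode above 0.03 m).
It also fails if it takes over 54 s, if anything falls off the work surface, if the arm or the gripper's body presses on something with over 40 N, if the wrist force passes 120 N, or if a joint passes its speed limit or range.

### The arm

A 6-joint arm with a two-finger parallel gripper is mounted at the origin on a cart in front of the work surface, level with it; the furniture and walls round the work are solid. World frame = base frame: x ahead of the robot, y to its left, z up, the work surface at z = 0. Lengths are in mm, angles in rad, forces in N, time in s.
With the tool pointing down it reaches from about 350 to 975 mm from the base axis. Payload 7.1 kg.
Tool frame: the origin (TCP) lies on the front face of the gripper's body, between the roots of the fingers; the fingertips stand 80 mm ahead of it and the grasp point (between the pads) lies 61 mm ahead of it (env.tips_ahead is the distance from the TCP to the fingertips, in mm); z points along the fingers, y is the direction in which the jaws open and shut (so a half turn about z gives the same grasp; the last joint's range is limited). The gripper opens to 88 mm and grips with 3 to 60 N. Pads are 20 mm wide; open, the fingers measure 115 mm over their backs; the gripper's body (75 mm by 178 mm) begins 61 mm behind the grasp point.
Start: joints at [-1.325, 0.423, 1.63, -0, 1.089, -0.019], TCP at [163.591, -603.194, 302.675] pointing down, gripper open.
Joint ranges: [-3, 3], [-0.9, 2.11], [0.09, 2.58], [-1.31, 4.45], [0.11, 2.69], [-2.54, 2.54]. Speed limits (rad/s): [2.39, 2.39, 3.01, 3.14, 3.14, 3.14].

### API

Orientations are given as a unit quaternion [x, y, z, w].
In Python, from station import env, set_gripper, viewer, workorder gives the robot as it stands. Calls block until the motion is done:
- env.reach(position, orientation): joint-space move of the TCP to a pose.
- env.move_l(position, rot=None, rate=150, f_stop=None): straight line of the TCP; rot=None keeps the orientation; rate is the mean speed in mm/s. With f_stop (N) it stops when the force on the tool has changed by that much, and returns True; else False.
- env.move_joints(angles): joint-space move.
- set_gripper(opening): finger opening in mm; the grip force is fixed at half the most; returns when the fingers have stopped.
- env.hold(seconds).
- env.ik(position, orientation): joint angles nearest the present ones, or None.
- env.read_state(): the state.
- viewer.camera(name): name is "scene" or "top"; returns the picture (384x512x3 uint8, blue, green, red); there is no depth.
- viewer.camera_params(name): a dict with "fx", "fy", "cx", "cy" (pixels), "pose" (4x4, takes a point from camera to world coordinates). Camera axes: x right, y up, looking along -z (the intrinsics and any distortion apply to the point x, -y, -z); pixel columns grow to the right and rows downward; lengths in mm; the calibration is good to about 2 mm. A picture is of the moment at which its call begins. camera_params takes no time and is no camera call.
A pose or a line that the arm cannot do raises env.IKError and nothing moves.
- workorder.sign_off(): hands the job in, once; it reports no verdict.
The state is a dict: "time_s": time; "qpos": joint angles; "dq": joint speeds; "tau": joint torques, N m; "tool_pos": TCP position; "orientation": TCP orientation; "force": force on the tool from outside, world axes, zero at the start; "wrist_torque": the same for the moment, N m; "width": finger opening in mm.
Only numpy, scipy, OpenCV 4.12 (cv2) and the standard library are available. Lean on these libraries where they do the work, as an engineer would, in place of code of your own. Each camera call takes 0.05 s, during which the arm holds its last target.

## Working session

There is one attempt and no reset: what is moved stays moved. The work goes in short steps, each a Python script; the robot and the scene stay as the last script left them, time stands still between calls to the robot, and variables do not carry over. Pictures are saved under pics/ and viewed, and the job is handed in when it is done.

```bash
ls -la; mkdir -p pics; python3 - <<'E'
from station import env, set_gripper, viewer, workorder
import cv2
for n in ("scene","top"):
    im=viewer.camera(n); cv2.imwrite(f"pics/{n}0.png",cv2.resize(im,None,fx=1.5,fy=1.5,interpolation=cv2.INTER_CUBIC)); cv2.imwrite(f"pics/{n}0_raw.png",im)
    print(n,viewer.camera_params(n))
print(env.read_state())
E
```

```text
total 12
drwxr-xr-x  3 agent agent 4096 Dec  6 00:02 .
drwxr-xr-x 23 root  root  4096 Dec  6 00:02 ..
drwxr-xr-x  2 agent agent 4096 Dec  6 00:02 pics
scene {'fx': 404.49484960046095, 'fy': 404.49484960046095, 'cx': 254.14727759337939, 'cy': 188.5555832467961, 'pose': array([[-6.17426782e-01,  5.60219699e-01, -5.52211969e-01,
        -3.34413140e+02],
       [-7.86496361e-01, -4.52503740e-01,  4.20313976e-01,
         6.46544642e+02],
       [-1.44098119e-02,  6.93825810e-01,  7.19998683e-01,
         1.24307330e+03],
       [ 0.00000000e+00,  0.00000000e+00,  0.00000000e+00,
         1.00000000e+00]])}
top {'fx': 469.5700107999019, 'fy': 469.5700107999019, 'cx': 251.50167089227557, 'cy': 189.26119245231865, 'pose': array([[ 1.67075483e-02,  9.91924690e-01, -1.25722977e-01,
         3.72958333e+02],
       [-9.99859768e-01,  1.67183915e-02, -9.68956506e-04,
        -2.96686416e+01],
       [ 1.14075406e-03,  1.25721535e-01,  9.92064914e-01,
         1.57201221e+03],
       [ 0.00000000e+00,  0.00000000e+00,  0.00000000e+00,
         1.00000000e+00]])}
{'time_s': 0.1, 'qpos': array([-1.32499887e+00,  4.23764575e-01,  1.63059222e+00, -1.85507767e-05,
        1.08861485e+00, -1.90152920e-02]), 'dq': array([-0.00225236, -0.00362289, -0.00146739, -0.00035635,  0.00056512,
       -0.00041151]), 'tau': array([-9.44081585e-04, -5.45618033e+01, -2.74323499e+01,  6.45395718e-02,
        1.87860400e-02, -1.32285197e-05]), 'tool_pos': array([ 163.49785433, -602.83375476,  301.98765596]), 'orientation': array([ 9.91246271e-01,  1.32024071e-01, -8.61774965e-05, -6.84139469e-04]), 'force': array([ 0.79040704, -0.91834768,  0.72699348]), 'wrist_torque': array([-0.01726268, -0.00309265,  0.0169604 ]), 'width': 87.89765511738827}
```

View pics/scene0.png

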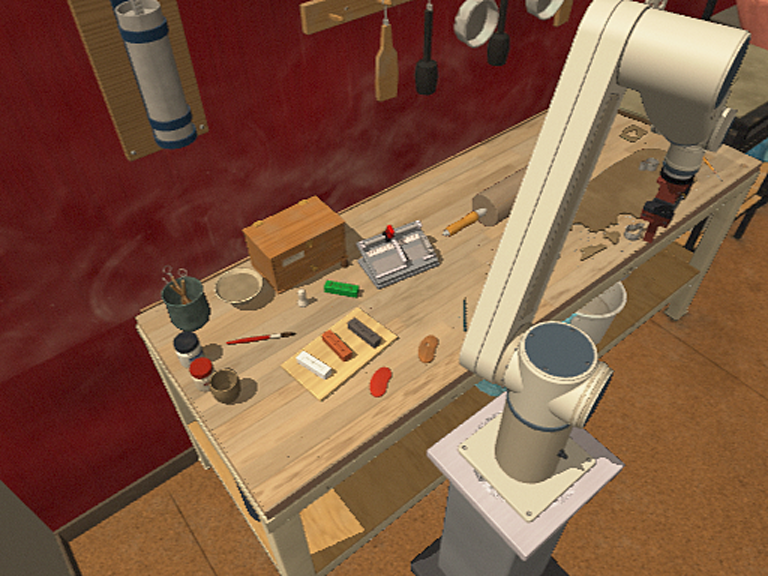

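View pics/top0.png

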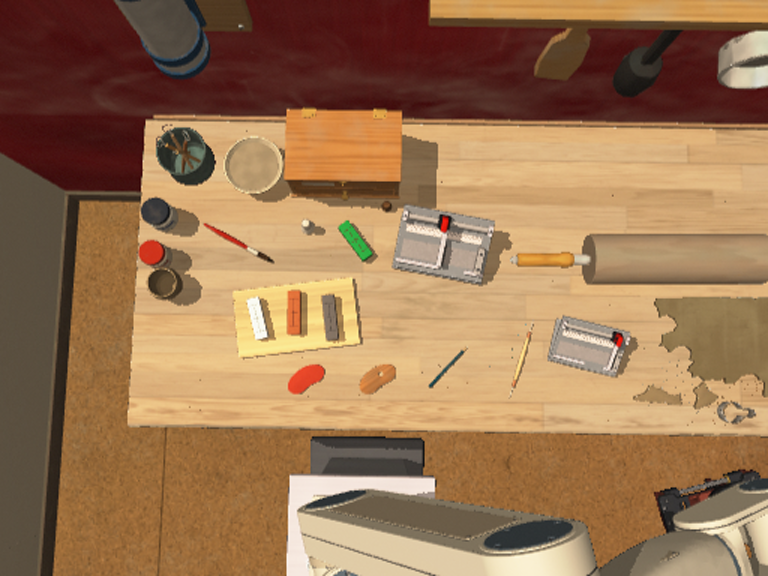

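The larger gauge is near (443,245) in the 1.5x top view, with its red fin at (445,223). The board with the terracotta bar is at (294,313). The small gauge and the green bar are the decoys. I'll enlarge both areas.

```bash
python3 - <<'E'
import cv2
t=cv2.imread("pics/top0_raw.png"); s=cv2.imread("pics/scene0_raw.png")
def crop(im,u0,v0,w,h,k,n):
    c=cv2.resize(im[v0:v0+h,u0:u0+w],None,fx=k,fy=k,interpolation=cv2.INTER_CUBIC)
    for i in range(0,w,10):
        cv2.line(c,(i*k,0),(i*k,4 if i%50 else 10),(0,255,255),1)
        if i%20==0: cv2.putText(c,str(u0+i),(i*k,20),0,.4,(0,0,0),1)
    for j in range(0,h,10):
        cv2.line(c,(0,j*k),(6,j*k),(0,255,255),1)
        cv2.putText(c,str(v0+j),(8,j*k+4),0,.35,(0,0,0),1)
    cv2.imwrite("pics/"+n,c)
crop(t,255,130,80,62,9,"c_gauge_top.png")
crop(t,150,180,95,62,8,"c_board_top.png")
crop(s,230,140,70,55,10,"c_gauge_scene.png")
E
```

```text
(no output)
```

View pics/c_gauge_top.png

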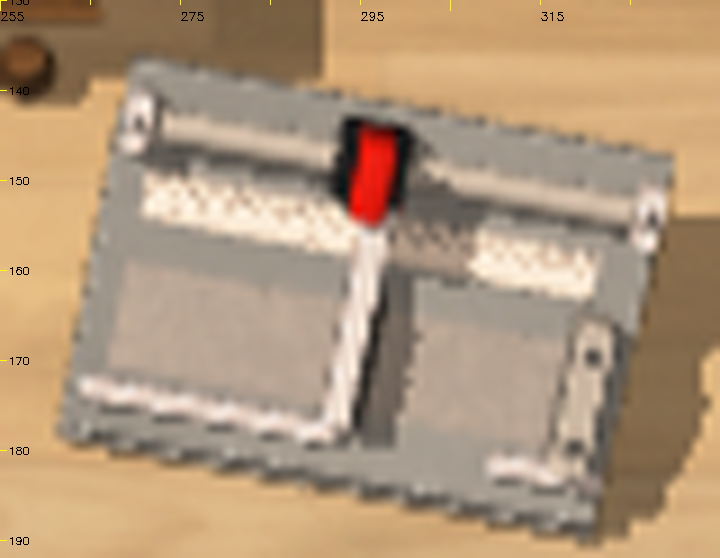

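View pics/c_board_top.png

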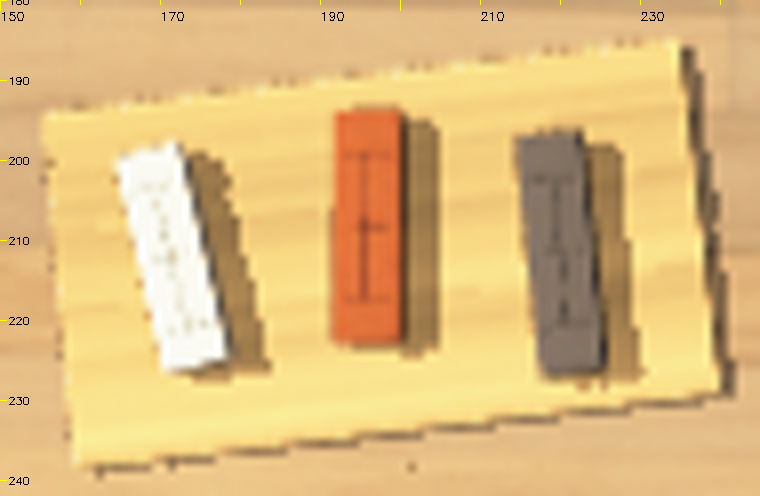

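View pics/c_gauge_scene.png

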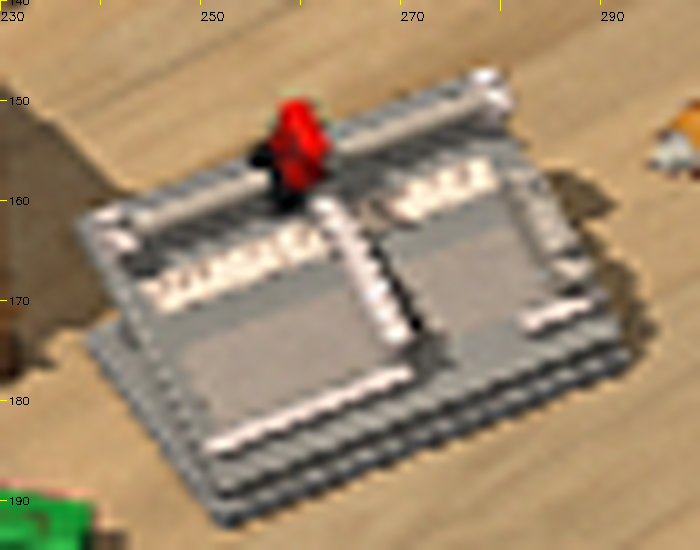

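```bash
cat > h.py <<'E'
import numpy as np, cv2
from scipy.optimize import least_squares
from scipy.spatial.transform import Rotation as R
CAM={}
def setcams(viewer):
    for n in ("top","scene"): CAM[n]=viewer.camera_params(n)
def proj(n,P):
    c=CAM[n]; T=np.linalg.inv(c["pose"]); P=np.atleast_2d(P)
    q=P@T[:3,:3].T+T[:3,3]
    return np.c_[c["cx"]+c["fx"]*q[:,0]/-q[:,2], c["cy"]+c["fy"]*(-q[:,1])/-q[:,2]]
def ray(n,uv,z):
    c=CAM[n]; d=np.array([(uv[0]-c["cx"])/c["fx"],-(uv[1]-c["cy"])/c["fy"],-1.])
    d=c["pose"][:3,:3]@d; o=c["pose"][:3,3]
    return o+d*(z-o[2])/d[2]
def bedR(yaw):  # columns: bed x,y,z in world
    return R.from_euler("z",yaw).as_matrix()@R.from_euler("y",-0.40).as_matrix()
def bedP(p,q):  # q=(X,Y,yaw)
    return np.atleast_2d(p)@bedR(q[2]).T+np.array([q[0],q[1],32.])
E
cat > fit.py <<'E'
from station import viewer
from h import *
setcams(viewer)
T=lambda x,y:np.array([255+x/9-.45,130+y/9-.45])
B=lambda x,y:np.array([150+x/8-.45,180+y/8-.45])
S=lambda x,y:np.array([230+x/10-.45,140+y/10-.45])
# (cam, bed point, axis mask y known?, pixel) line features: free y solved by nuisance -> use point-on-line
pts=[("top",(58,0,26),T(577,318)),("top",(0,0,26),T(551,452)),("top",(0,20,8),T(490,455)),("top",(-8,20,8),T(488,475)),
 ("scene",(0,20,8),S(522,318)),]
lines=[("top",78,0,T(150,172)),("top",62,0,T(143,215)),("top",78,0,T(600,252)),("top",62,0,T(590,297)),
 ("top",0,8,T(85,377)),("top",0,8,T(320,427)),("top",-8,8,T(85,392)),("top",-8,8,T(300,438)),
 ("scene",78,0,S(145,287)),("scene",78,0,S(490,160)),("scene",62,0,S(160,310)),("scene",62,0,S(495,188)),
 ("scene",0,8,S(205,437)),("scene",0,8,S(405,368))]
def res(q):
    r=[]
    for n,p,uv in pts: r+=list((proj(n,bedP(p,q))[0]-uv))
    for n,x,z,uv in lines:
        a,b=proj(n,bedP([(x,-30,z),(x,170,z)],q)); d=(b-a)/np.linalg.norm(b-a); r.append(d[0]*(uv-a)[1]-d[1]*(uv-a)[0])
    return np.array(r)
o=ray("top",T(555,460),40)
s=least_squares(res,[o[0],o[1],-0.15],loss="soft_l1",f_scale=.5)
q=s.x; print("gauge",q,np.round(res(q),2))
# opening from fin top middle (98,d+15,56)
fin=[("top",T(375,173))]  # red centre
for d in range(40,80,4): print(d,np.round((proj("top",bedP((98,d+15,56),q))[0]-T(375,173)),2), np.round(proj("scene",bedP((98,d+15,56),q))[0],1),end=";")
print()
c=np.array([ray("top",B(*p),36) for p in [(336,111),(401,109),(401,345),(332,343)]])
print("bar",c.round(1),c.mean(0),"len",np.linalg.norm(c[0]-c[3]),np.linalg.norm(c[1]-c[2]),"w",np.linalg.norm(c[0]-c[1]))
e=(c[0]+c[1]-c[2]-c[3]); print("yaw of bar dir",np.arctan2(e[1],e[0]))
np.save("q.npy",q)
E
python3 fit.py
```

```text
gauge [ 6.01374090e+02 -2.37687437e+02 -1.64811494e-01] [ 0.36  0.34 -0.41  2.55  0.05 -0.23 -0.21 -0.14 -0.05 -1.36  0.23  0.19
  0.34  0.04  0.27 -0.54  0.98  0.22 -1.19 -1.6  -0.36 -0.99 -0.64 -1.61]
40 [8.83 3.16] [266.5 148.6];44 [7.58 2.93] [265.7 148.9];48 [6.32 2.71] [264.9 149.2];52 [5.07 2.48] [264.1 149.5];56 [3.81 2.26] [263.3 149.8];60 [2.56 2.03] [262.5 150.2];64 [1.31 1.8 ] [261.6 150.5];68 [0.06 1.58] [260.8 150.8];72 [-1.2   1.35] [260.  151.1];76 [-2.45  1.13] [259.2 151.4];
bar [[550.5 169.   36. ]
 [551.7 142.3  36. ]
 [454.7 139.3  36. ]
 [455.1 167.5  36. ]] [503.00360311 154.52181883  36.        ] len 95.40935408777273 97.0655158527895 w 26.754388685087022
yaw of bar dir 0.02317315072830376
```

```bash
cat > ov.py <<'E'
import sys
from station import viewer
from h import *
setcams(viewer)
def draw(q,d,imgs,out):
    segs=[]
    def box(x0,x1,y0,y1,z0,z1,col):
        P=[(x,y,z) for x in(x0,x1) for y in(y0,y1) for z in(z0,z1)]
        for i in range(8):
            for b in (1,2,4):
                if not i&b: segs.append((P[i],P[i|b],col))
    box(0,58,-14,0,0,26,(0,255,0)); box(-8,0,-14,20,0,8,(255,0,0)); box(-8,0,76,150,0,8,(255,0,0))
    segs.append(((62,-10,0),(62,160,0),(255,0,255)));segs.append(((78,-10,0),(78,160,0),(255,0,255)))
    segs.append(((98,-10,18),(98,160,18),(0,128,255)))
    box(2,88,d,d+14,0,22,(255,255,0)); box(83,113,d+8,d+22,23,56,(0,255,255))
    pans=[]
    for n,(u0,v0,w,h,k) in {"top":(255,130,80,62,8),"scene":(230,140,70,55,8)}.items():
        c=cv2.resize(imgs[n][v0:v0+h,u0:u0+w],None,fx=k,fy=k,interpolation=cv2.INTER_CUBIC)
        for a,b,col in segs:
            uv=proj(n,bedP([a,b],q)); p=((uv-[u0,v0]+.5)*k-.5).round().astype(int)
            cv2.line(c,tuple(map(int,p[0])),tuple(map(int,p[1])),col,1,cv2.LINE_AA)
        cv2.imwrite(f"pics/{out}_{n}.png",c)
if __name__=="__main__":
    imgs={n:cv2.imread(f"pics/{n}0_raw.png") for n in("top","scene")}
    draw(np.load("q.npy"),66,imgs,"ov1")
E
python3 ov.py
```

```text
(no output)
```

View pics/ov1_top.png

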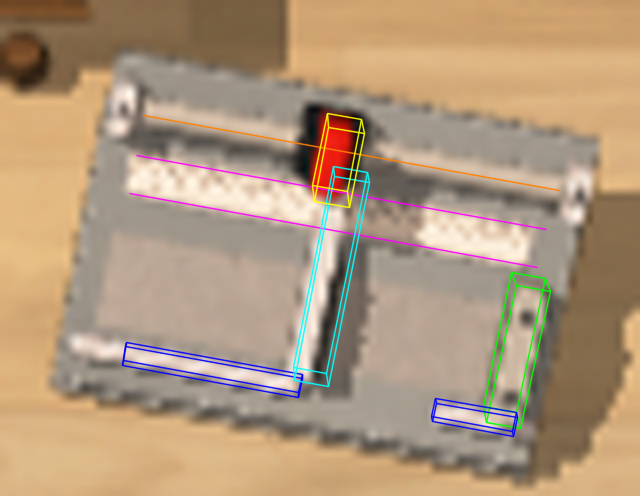

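View pics/ov1_scene.png

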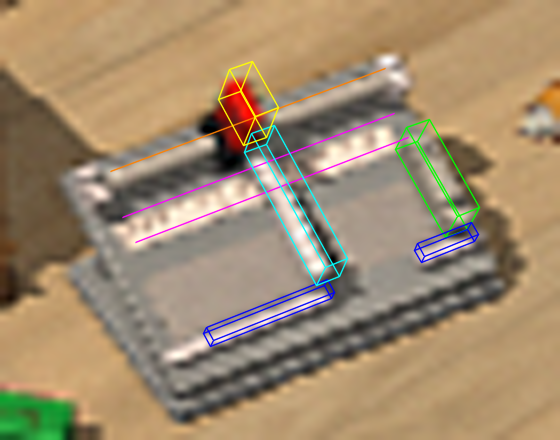

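The gauge fit holds in the top view, but the scene overlay sits about 1.5 px off. I'll compare both cameras on points of known height (bar and board corners) to see which one is biased.

```bash
python3 - <<'E'
import cv2
s=cv2.imread("pics/scene0_raw.png")
u0,v0,w,h,k=180,190,95,80,8
c=cv2.resize(s[v0:v0+h,u0:u0+w],None,fx=k,fy=k,interpolation=cv2.INTER_CUBIC)[:600]
cv2.imwrite("pics/c_board_scene.png",c)
E
```

```text
(no output)
```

View pics/c_board_scene.png

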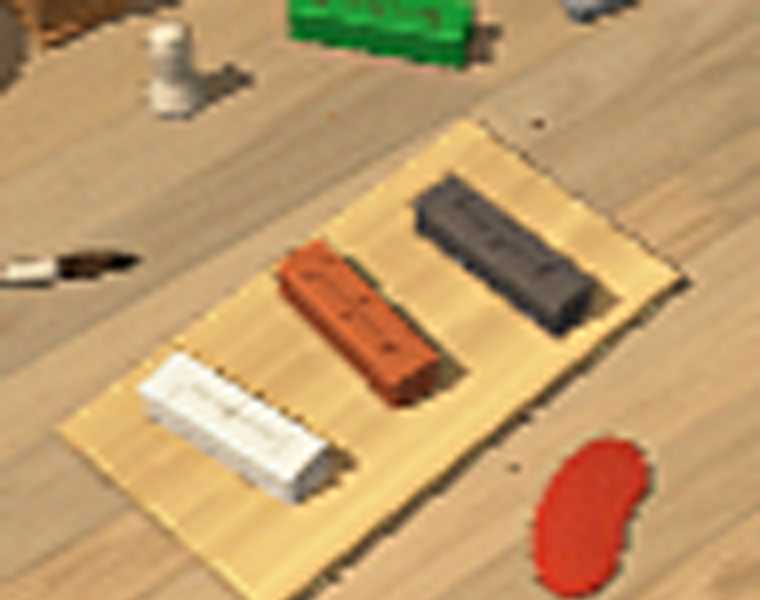

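```bash
python3 - <<'E'
from station import viewer
from h import *
setcams(viewer)
B=lambda x,y:np.array([150+x/8-.45,180+y/8-.45])
S=lambda x,y:np.array([180+x/8-.45,190+y/8-.45])
for n,t,s,z in [("TL",(45,115),(60,430),12),("TR",(677,42),(470,120),12),("BR",(722,393),(685,280),12),("barTR",(401,109),(320,240),36),("barBR",(401,345),(440,355),36),("barTL",(336,111),(280,268),36),("barBL",(332,343),(396,386),36)]:
    a=ray("top",B(*t),z);b=ray("scene",S(*s),z); print(n,a.round(1),b.round(1),(b-a).round(1))
E
```

```text
TL [549.5 293.6  12. ] [543.6 299.7  12. ] [-5.9  6.1  0. ]
TR [584.8  30.2  12. ] [579.2  34.   12. ] [-5.6  3.8  0. ]
BR [438.4   8.4  12. ] [429.8  14.6  12. ] [-8.6  6.2  0. ]
barTR [551.7 142.3  36. ] [544.5 148.7  36. ] [-7.2  6.4  0. ]
barBR [454.7 139.3  36. ] [451.9 144.6  36. ] [-2.8  5.3  0. ]
barTL [550.5 169.   36. ] [542.3 173.6  36. ] [-8.2  4.6  0. ]
barBL [455.1 167.5  36. ] [450.2 171.2  36. ] [-4.9  3.7  0. ]
```

The scene camera disagrees with the top camera by a constant (-6,+5) mm, along its viewing direction. I'll use the gripper as a calibration target: first check IK for all planned poses, then hover over the bar and compare.

```bash
cat >> h.py <<'E'
def Q(x,z):  # tool x dir, tool z dir -> quat
    z=np.array(z,float);z/=np.linalg.norm(z);x=np.array(x,float);x-=z*(x@z);x/=np.linalg.norm(x)
    return R.from_matrix(np.c_[x,np.cross(z,x),z]).as_quat()
def down(yaw): return Q((np.cos(yaw),np.sin(yaw),0),(0,0,-1))
def bedpose(p,q,xdir):
    """p: bed coords of FINGERTIP; xdir: tool x in bed coords; returns TCP pos, quat; tool z=-bed z"""
    M=bedR(q[2]); tcp=bedP(np.array(p,float)+[0,0,80.],q)[0]
    return tcp,Q(M@np.array(xdir,float),-M[:,2])
E
python3 - <<'E'
from station import env
from h import *
q=np.load("q.npy"); print(env.tips_ahead)
for s in (0,np.pi): print("pick",s,env.ik(np.array([503,154.5,36+130]),down(.023+s)))
for s in (1,-1):
    print("place",s,env.ik(*bedpose((17,52,60),q,(0,s,0))))
    print("fin",s,env.ik(*bedpose((98,81,30),q,(s,0,0))),env.ik(*bedpose((98,135,30),q,(s,0,0))))
E
```

```text
80.0
pick 0 [ 2.75392703e-01  4.85984893e-01  1.93181287e+00 -4.44089210e-16
  7.23794893e-01  1.82318903e+00]
pick 3.141592653589793 [ 2.75392703e-01  4.85984893e-01  1.93181287e+00 -4.44089210e-16
  7.23794893e-01 -1.31840362e+00]
place 1 [-0.35289443  0.49907751  1.9705601   0.25974332  0.28744136 -0.42307671]
fin 1 [-0.27747165  0.57977211  1.78624259  0.11822631  0.38026214  1.35711153] [-0.18633243  0.57697244  1.79208164  0.02301503  0.37271145  1.52953837]
place -1 None
fin -1 [-0.27747165  0.57977211  1.78624259  0.11822631  0.38026214 -1.78448113] [-0.18633243  0.57697244  1.79208164  0.02301503  0.37271145 -1.61205428]
```

```bash
python3 - <<'E'
from station import env,set_gripper,viewer
from h import *
q=np.load("q.npy"); d=68
env.reach(*bedpose((98,d+15,85),q,(1,0,0)))
set_gripper(50)
for n in("scene","top"):
    im=viewer.camera(n); cv2.imwrite(f"pics/{n}1_raw.png",im)
s=env.read_state(); setcams(viewer)
tip=s["tool_pos"]+80*R.from_quat(s["orientation"]).as_matrix()[:,2]
y=R.from_quat(s["orientation"]).as_matrix()[:,1]
x=R.from_quat(s["orientation"]).as_matrix()[:,0]
print(s["time_s"],s["tool_pos"],s["width"])
for n,(u0,v0) in {"scene":(220,90),"top":(235,100)}.items():
    im=cv2.imread(f"pics/{n}1_raw.png"); k=8
    c=cv2.resize(im[v0:v0+74,u0:u0+95],None,fx=k,fy=k,interpolation=cv2.INTER_CUBIC)
    w=s["width"]/2
    for P in [tip+y*w+x*10,tip+y*w-x*10,tip-y*w+x*10,tip-y*w-x*10]:
        p=((proj(n,P)[0]-[u0,v0]+.5)*k-.5).astype(int); cv2.circle(c,tuple(map(int,p)),3,(0,255,0),-1)
    cv2.imwrite(f"pics/c_hover_{n}.png",c)
E
```

```text
3.3333 [ 640.63396757 -160.02338565  222.10600922] 49.868898875719026
```

View pics/c_hover_scene.png

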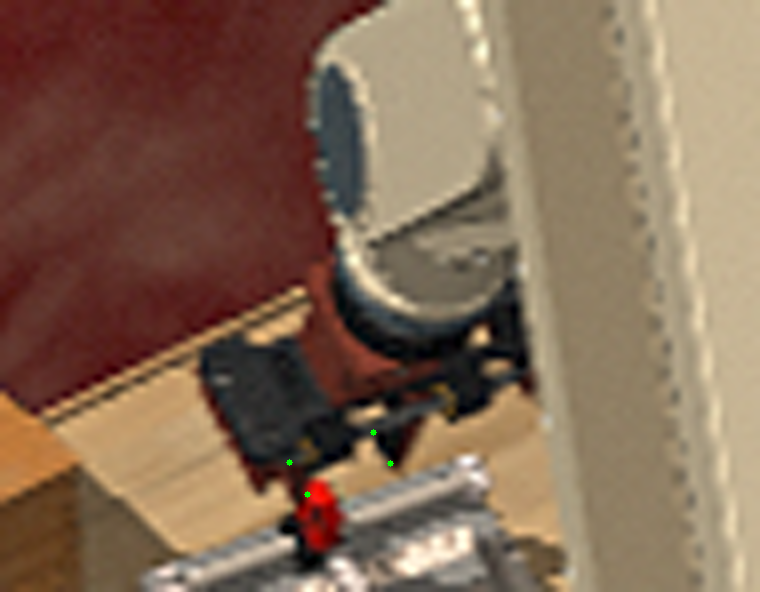

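View pics/c_hover_top.png

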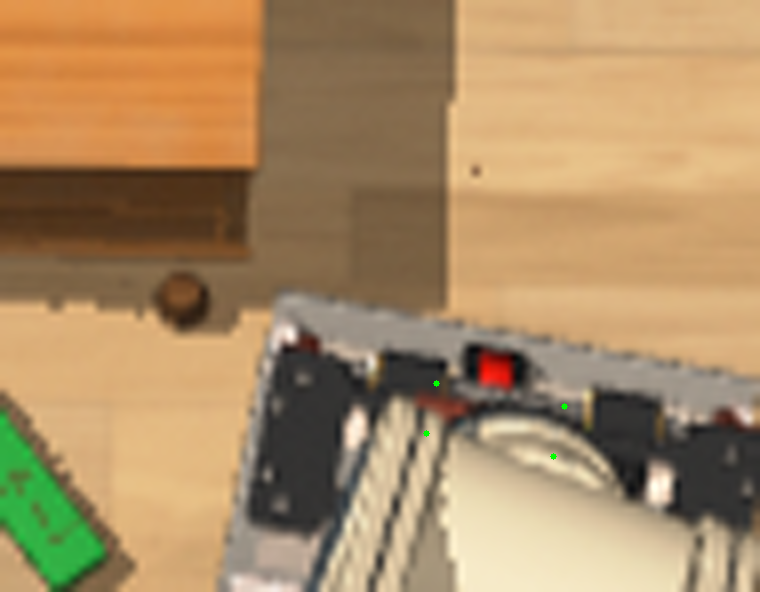

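```bash
python3 - <<'E'
from station import env,set_gripper,viewer
from h import *
s=env.read_state(); setcams(viewer)
M=R.from_quat(s["orientation"]).as_matrix()
for n,(u0,v0) in {"scene":(220,90),"top":(235,100)}.items():
    im=cv2.imread(f"pics/{n}1_raw.png"); k=8
    c=cv2.resize(im[v0:v0+74,u0:u0+95],None,fx=k,fy=k,interpolation=cv2.INTER_CUBIC)
    def L(a,b,col):
        p=((proj(n,np.array([s["tool_pos"]+M@np.array(t,float) for t in (a,b)]))-[u0,v0]+.5)*k-.5).round().astype(int)
        cv2.line(c,tuple(map(int,p[0])),tuple(map(int,p[1])),col,1,cv2.LINE_AA)
    for sx in(-37.5,37.5): L((sx,-89,0),(sx,89,0),(0,255,0))
    for sy in(-89,89): L((-37.5,sy,0),(37.5,sy,0),(0,255,0))
    for sy in (-1,1):
        for t in (25,38.5):
            for sx in(-10,10): L((sx,sy*t,0),(sx,sy*t,80),(255,255,0))
        L((-10,sy*25,80),(10,sy*25,80),(255,255,0));L((-10,sy*38.5,80),(10,sy*38.5,80),(255,255,0))
    cv2.imwrite(f"pics/c_hover2_{n}.png",c)
E
```

```text
(no output)
```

View pics/c_hover2_scene.png

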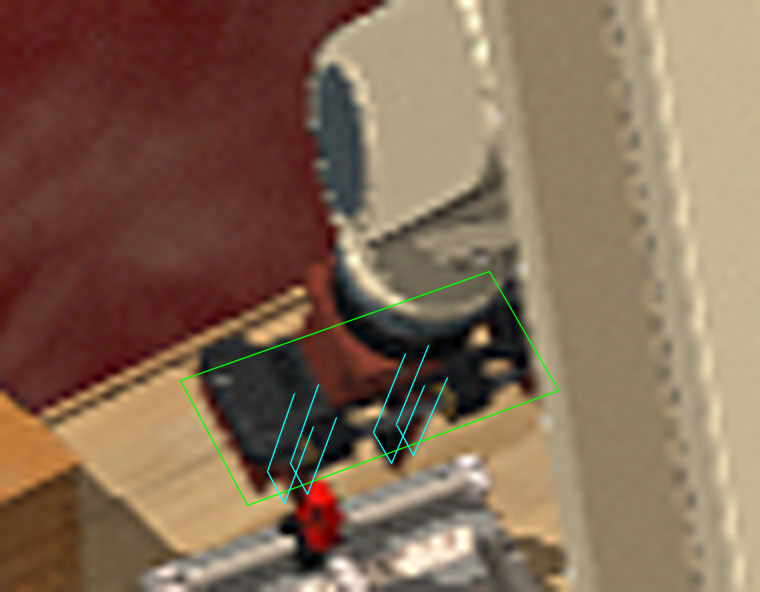

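View pics/c_hover2_top.png

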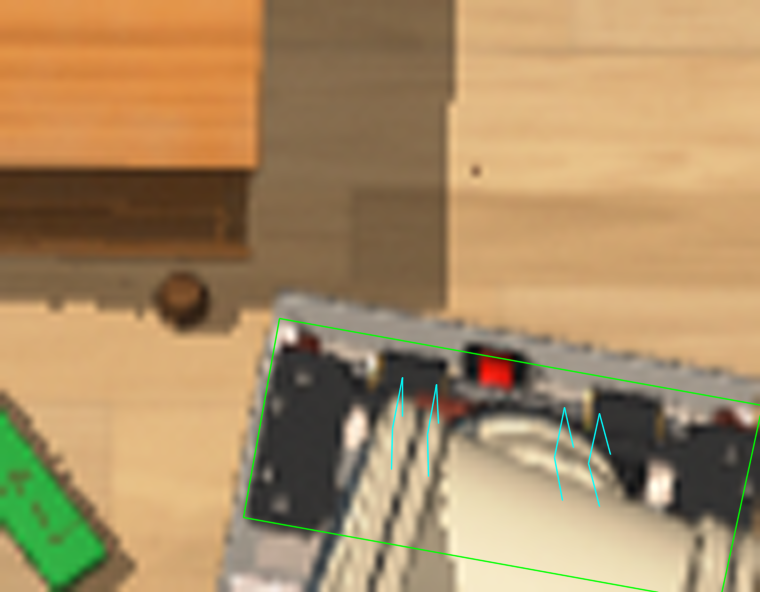

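The gripper outline matches its computed position in the top view to about 1 px, and the fin (crop 495,368) sits midway between the fingers. I'll trust the top camera, descend and grip the fin.

```bash
python3 - <<'E'
from station import env,set_gripper,viewer
from h import *
q=np.load("q.npy"); d=68
p,_=bedpose((98,d+15,31),q,(1,0,0))
print("stop",env.move_l(p,rate=80,f_stop=12))
set_gripper(5)
s=env.read_state(); print(s["time_s"],s["width"],s["force"])
def bedtip(s):
    M=bedR(q[2]); t=s["tool_pos"]+80*R.from_quat(s["orientation"]).as_matrix()[:,2]
    return M.T@(t-[q[0],q[1],32])
print(bedtip(s))
for n in("scene","top"):
    im=viewer.camera(n); cv2.imwrite(f"pics/{n}2_raw.png",im)
cv2.imwrite("pics/c2.png",np.hstack([cv2.resize(cv2.imread(f"pics/{n}2_raw.png")[v:v+80,u:u+80],None,fx=5,fy=5) for n,u,v in(("scene",220,110),("top",255,110))]))
E
```

```text
stop False
4.8083 14.09604470031319 [-0.69372519  1.19655437  2.381534  ]
[98.15678178 83.08205691 31.20412718]
```

View pics/c2.png

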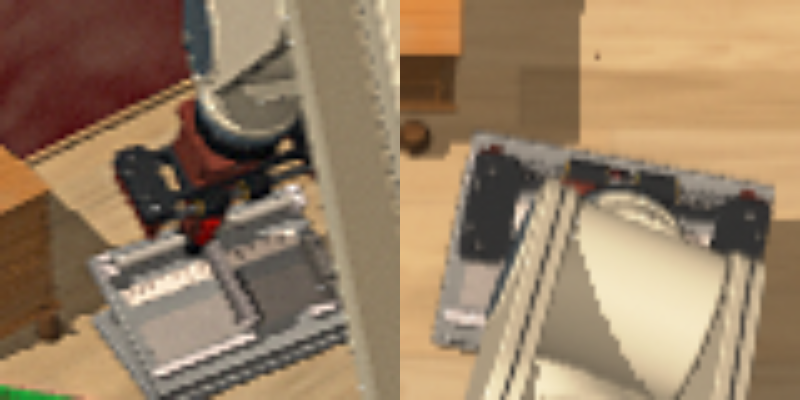

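Width is 14.1 mm, so the 14 mm fin is gripped. Now I slide the jaw open about 56 mm.

```bash
cat >> h.py <<'E'
def bedtip(s,q):
    M=bedR(q[2]); t=s["tool_pos"]+80*R.from_quat(s["orientation"]).as_matrix()[:,2]
    return M.T@(t-[q[0],q[1],32])
E
python3 - <<'E'
from station import env,set_gripper,viewer
from h import *
q=np.load("q.npy"); M=bedR(q[2])
s=env.read_state(); print("stop",env.move_l(s["tool_pos"]+M[:,1]*56,rate=60,f_stop=25))
s=env.read_state(); print(s["time_s"],s["width"],s["force"],bedtip(s,q))
set_gripper(45)
s=env.read_state();print(s["force"]); env.move_l(s["tool_pos"]+M[:,2]*60,rate=150)
env.reach(np.array([503,154.5,36+80+30.]),down(.023))
set_gripper(52)
s=env.read_state(); print(s["time_s"],s["force"],s["tool_pos"])
for n in("scene","top"):
    im=viewer.camera(n); cv2.imwrite(f"pics/{n}3_raw.png",im)
cv2.imwrite("pics/c3a.png",cv2.resize(cv2.imread("pics/scene3_raw.png")[130:250,170:330],None,fx=5,fy=5,interpolation=cv2.INTER_CUBIC))
cv2.imwrite("pics/c3b.png",cv2.resize(cv2.imread("pics/top3_raw.png")[130:250,150:340],None,fx=4,fy=4,interpolation=cv2.INTER_CUBIC))
E
```

```text
stop False
5.9917 13.981497474850038 [ 5.4211789   1.85567971 -1.43958263] [ 98.53598814 139.47458539  31.0849259 ]
[0.03097799 0.04845407 0.1080558 ]
8.8 [-0.38844014 -0.6137629   0.44165458] [503.29385026 154.06364093 146.17566696]
```

View pics/c3a.png

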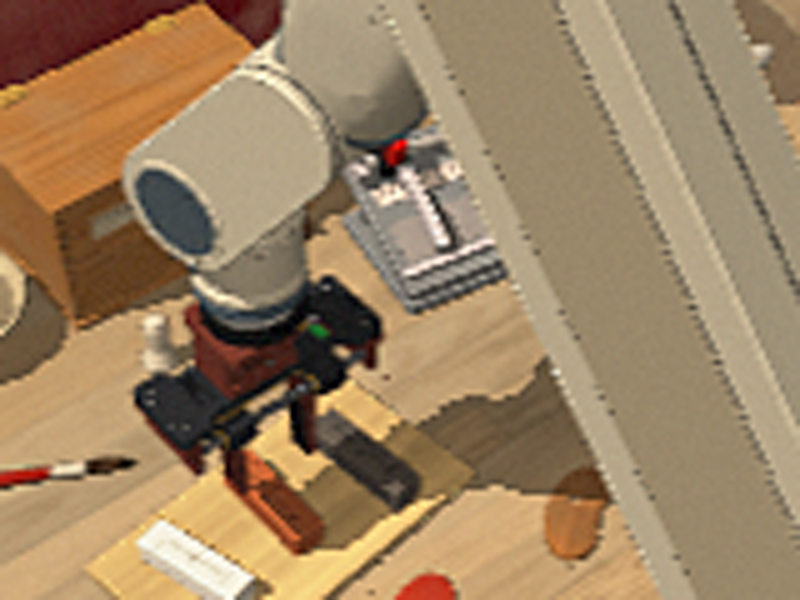

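View pics/c3b.png

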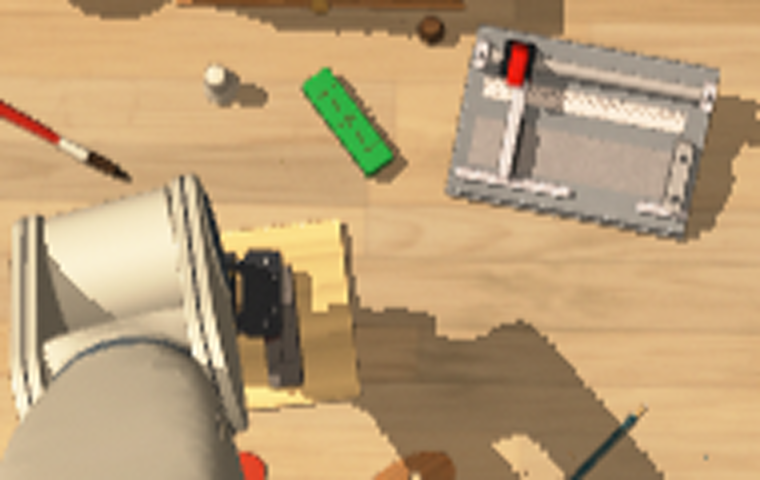

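The jaw is open, with its arm at (515,130) in the crop, and the fingers straddle the bar. The gauge is now unobstructed in the top view, so I'll refine its fit before placing.

```bash
python3 - <<'E'
import cv2
t=cv2.imread("pics/top3_raw.png")
u0,v0,w,h,k=258,134,80,60,10
c=cv2.resize(t[v0:v0+h,u0:u0+w],None,fx=k,fy=k,interpolation=cv2.INTER_CUBIC)
for i in range(0,w,10):
    cv2.putText(c,str(i*k),(i*k,10),0,.4,(0,0,0),1); cv2.line(c,(i*k,0),(i*k,5),(0,255,255),1)
for j in range(0,h,10): cv2.putText(c,str(j*k),(0,j*k+4),0,.4,(0,0,0),1)
cv2.imwrite("pics/c3g.png",c)
from ov import *
q=np.load("q.npy")
draw(q,124.5,{"top":t,"scene":cv2.imread("pics/scene3_raw.png")},"ov2")
E
```

```text
(no output)
```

View pics/c3g.png

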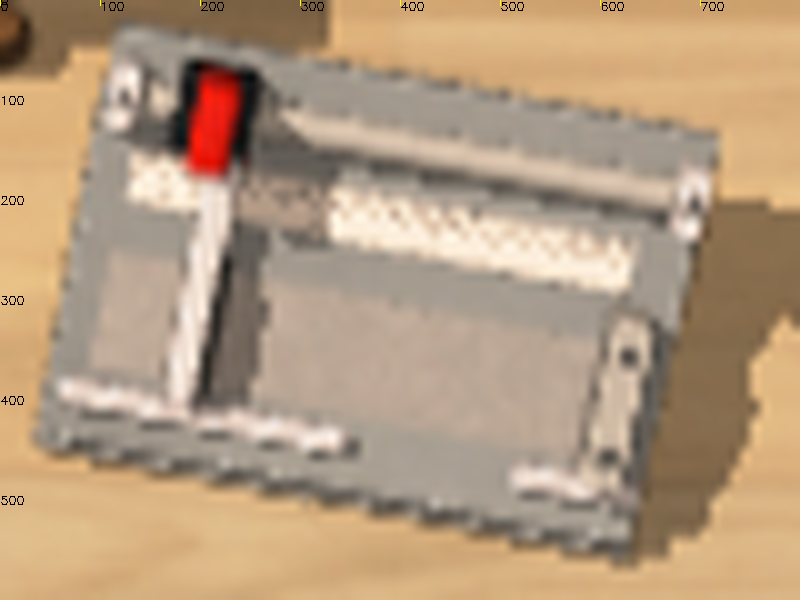

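View pics/ov2_top.png

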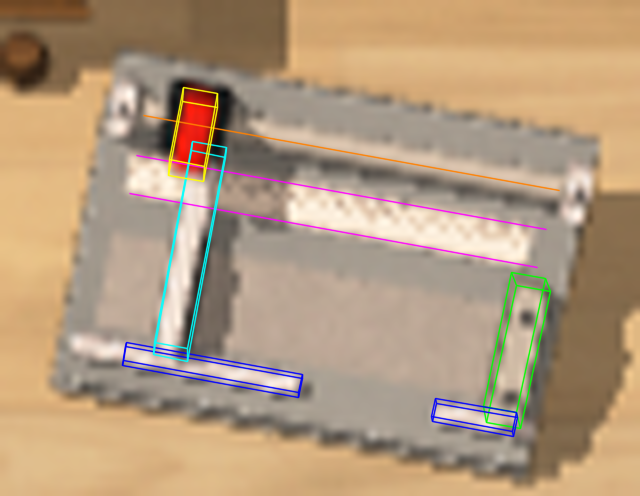

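The fit holds: the ledge notch ends and the scale lines fall on the overlay within about 0.5 px. Now I pick up the bar.

```bash
python3 - <<'E'
from station import env,set_gripper,viewer
from h import *
q=np.load("q.npy")
print("stop",env.move_l(np.array([503,154.5,96.]),rate=60,f_stop=12))
s=env.read_state();print(s["tool_pos"],s["force"])
set_gripper(20)
s=env.read_state();print(s["width"],s["tool_pos"],s["force"])
env.move_l(s["tool_pos"]+[0,0,110],rate=180)
s=env.read_state();print(s["time_s"],s["width"],s["force"])
env.reach(*bedpose((17,53,50),q,(0,1,0)))
s=env.read_state();print(s["time_s"],s["width"],s["force"],bedtip(s,q))
for n in("scene","top"):
    im=viewer.camera(n); cv2.imwrite(f"pics/{n}4_raw.png",im)
cv2.imwrite("pics/c4a.png",cv2.resize(cv2.imread("pics/scene4_raw.png")[100:220,200:330],None,fx=5,fy=5,interpolation=cv2.INTER_CUBIC))
cv2.imwrite("pics/c4b.png",cv2.resize(cv2.imread("pics/top4_raw.png")[120:210,230:350],None,fx=6,fy=6,interpolation=cv2.INTER_CUBIC))
E
```

```text
stop False
[503.19192361 154.55285395  96.18757484] [ 0.16975589  0.54045007 -0.89068885]
27.66028227387029 [503.14665795 154.57348632  96.25998102] [-0.25561983 -0.17481437  2.46968932]
11.15 27.6021160659672 [-0.72653104 -0.50671125 -2.08153464]
13.0917 28.125661107086188 [ 0.73407021  0.46670377 -1.75323921] [16.71834887 53.4143261  49.76011409]
```

View pics/c4a.png

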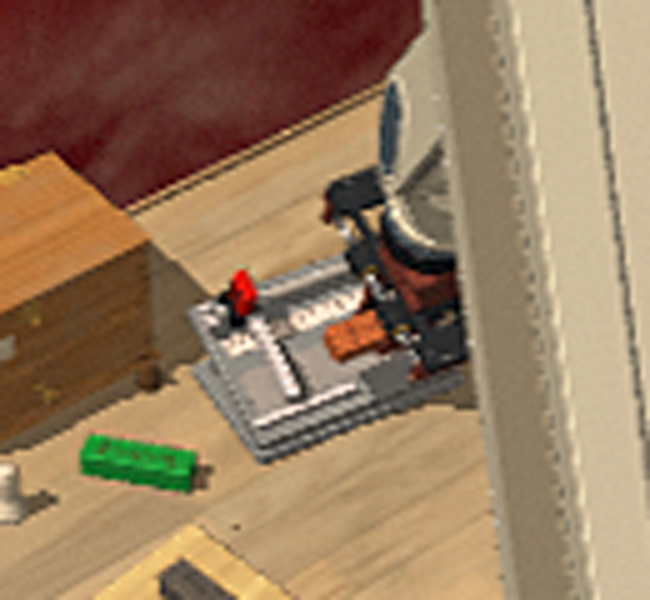

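View pics/c4b.png

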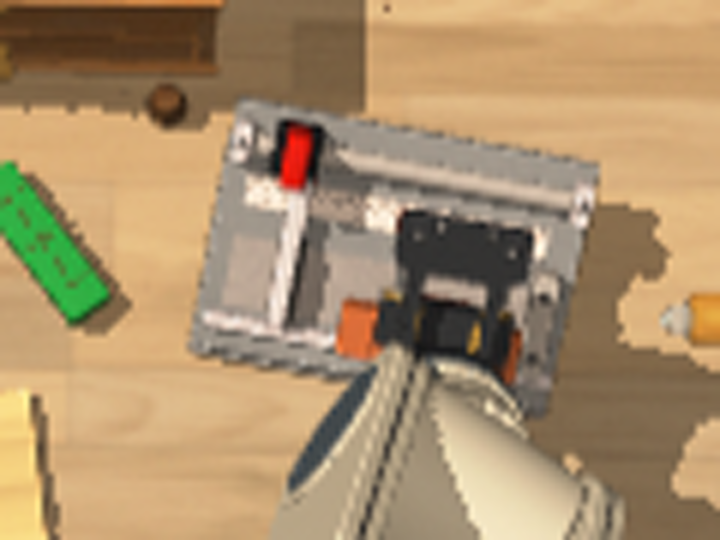

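```bash
python3 - <<'E'
from station import viewer
from h import *
setcams(viewer); q=np.load("q.npy")
im=cv2.imread("pics/top4_raw.png"); u0,v0,k=280,155,10
c=cv2.resize(im[v0:v0+50,u0:u0+65],None,fx=k,fy=k,interpolation=cv2.INTER_CUBIC)
for z,col in((70,(0,255,0)),(46,(255,0,0))):
    P=bedP([(x,y,z) for x,y in((3,5.4),(31,5.4),(31,101.4),(3,101.4))],q)
    p=((proj("top",P)-[u0,v0]+.5)*k-.5).round().astype(np.int32)
    cv2.polylines(c,[p.reshape(-1,1,2)],True,col,1,cv2.LINE_AA)
cv2.imwrite("pics/c4c.png",c)
E
```

```text
(no output)
```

View pics/c4c.png

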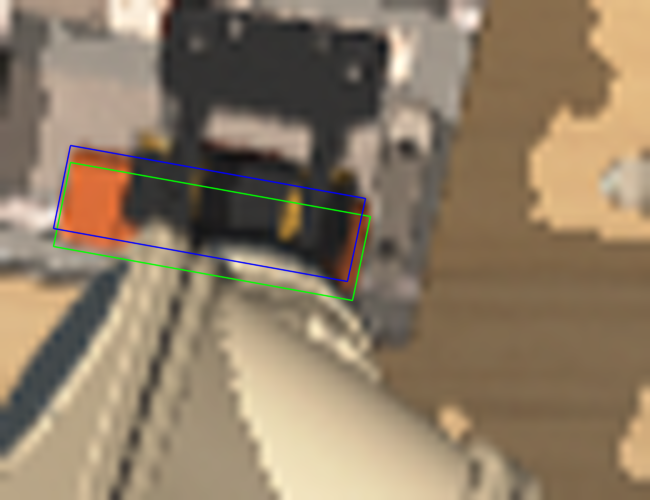

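The bar sits where predicted, within about 2 mm, square to the lane and clear of the anvil. I'll lower it until it touches and then release.

```bash
python3 - <<'E'
from station import env,set_gripper,viewer
from h import *
q=np.load("q.npy"); M=bedR(q[2])
print(env.move_l(bedpose((16.5,54.5,12),q,(0,1,0))[0],rate=60,f_stop=8))
print(env.move_l(bedpose((16.5,54.5,0),q,(0,1,0))[0],rate=12,f_stop=5))
s=env.read_state();print(s["time_s"],s["width"],s["force"],bedtip(s,q))
set_gripper(46)
s=env.read_state();print(s["time_s"],s["width"],s["force"],bedtip(s,q))
env.move_l(s["tool_pos"]+M[:,2]*75,rate=150)
# next: beyond the fin (+y side), fingers shut, high
env.reach(*bedpose((98,124.5+15+45,95),q,(1,0,0)))
set_gripper(0)
s=env.read_state();print(s["time_s"],s["width"],s["force"],bedtip(s,q))
for n in("scene","top"):
    im=viewer.camera(n); cv2.imwrite(f"pics/{n}5_raw.png",im)
cv2.imwrite("pics/c5a.png",cv2.resize(cv2.imread("pics/scene5_raw.png")[120:210,200:330],None,fx=6,fy=6,interpolation=cv2.INTER_CUBIC))
cv2.imwrite("pics/c5b.png",cv2.resize(cv2.imread("pics/top5_raw.png")[125:205,240:350],None,fx=7,fy=7,interpolation=cv2.INTER_CUBIC))
E
```

```text
False
True
14.65 27.933403129045555 [-0.89070456  0.28599193  4.16054719] [16.53877803 54.52086145  4.33522685]
15.1583 45.64984397340335 [ 0.05612326  1.01777071 -0.15161105] [15.44409669 54.66485341  3.90333002]
18.425 0.13270920505197425 [-0.27347702 -0.00851461  0.72983704] [ 98.01031348 184.51616036  95.01005113]
```

View pics/c5a.png

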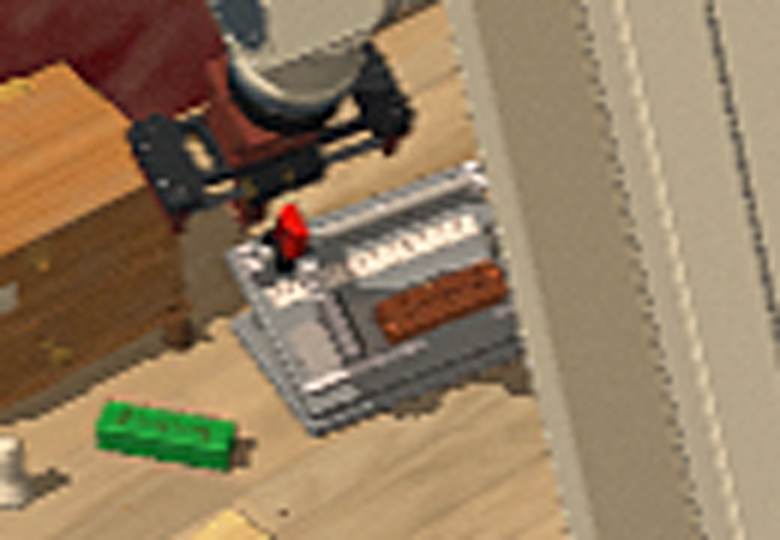

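View pics/c5b.png

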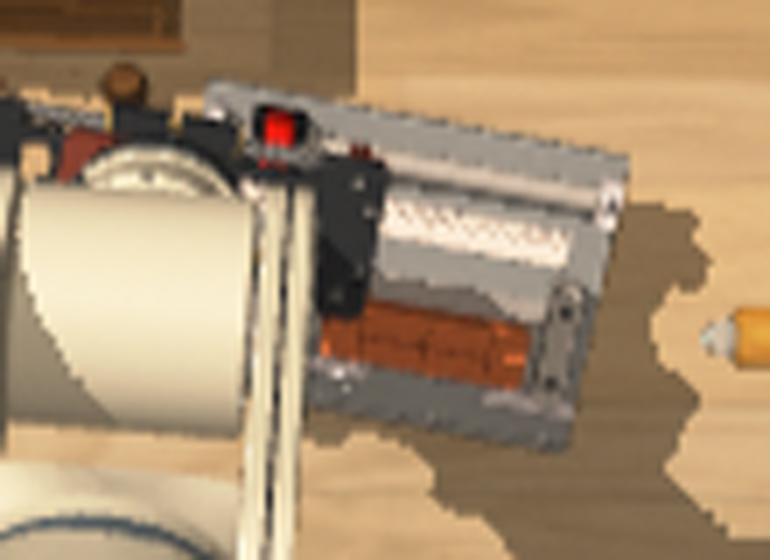

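The bar lies flat along the ledge, with a small gap to the anvil. Pushing the fin from outside would bring the gripper body close to the chest. Instead I'll straddle the fin loosely, which was collision-free before, and push with the outer finger, slowly and with a force stop.

```bash
python3 - <<'E'
from station import env,set_gripper,viewer
from h import *
q=np.load("q.npy"); M=bedR(q[2])
def go(y,z,**k): return env.move_l(bedpose((98,y,z),q,(1,0,0))[0],**k)
def rep(t):
    s=env.read_state(); f=M.T@s["force"]; print(t,round(s["time_s"],2),round(s["width"],2),"Fbed",f.round(2),"tip",bedtip(s,q).round(2)); return s
go(139.5,95,rate=120); set_gripper(28); rep("over")
print(go(139.5,31,rate=70,f_stop=10)); rep("down")
# outer finger face = y + w/2 ; fin face = d+22  -> d=105 => y=127-w/2
w=env.read_state()["width"]
print(go(106+22-w/2,31,rate=25,f_stop=14)); s=rep("pre"); print("d est",bedtip(s,q)[1]+w/2-22)
E
```

```text
over 19.68 27.78 Fbed [-0.5   1.32  0.29] tip [ 97.97 139.6   94.98]
False
down 20.74 27.91 Fbed [-0.58  0.75  0.75] tip [ 98.31 139.52  31.32]
False
pre 21.91 27.83 Fbed [-0.05 -0.1  -0.55] tip [ 97.86 113.86  30.86]
d est 105.81900184927584
```

```bash
python3 - <<'E'
from station import env,set_gripper,viewer
from h import *
q=np.load("q.npy"); M=bedR(q[2])
def go(y,z,**k): return env.move_l(bedpose((98,y,z),q,(1,0,0))[0],**k)
def rep(t):
    s=env.read_state(); f=M.T@s["force"]; print(t,round(s["time_s"],2),"Fbed",f.round(2),"tip",bedtip(s,q).round(2),"d",(bedtip(s,q)[1]+s["width"]/2-22).round(2)); return s
w=env.read_state()["width"]
print(go(91+22-w/2,31,rate=8,f_stop=9)); rep("stop"); env.hold(.1); rep("hold")
im=viewer.camera("top"); cv2.imwrite("pics/top6_raw.png",im)
cv2.imwrite("pics/c6.png",cv2.resize(im[125:205,240:350],None,fx=7,fy=7,interpolation=cv2.INTER_CUBIC))
E
```

```text
True
stop 23.1 Fbed [ 1.52  1.73 -0.03] tip [ 97.68 104.82  30.8 ] d 96.79
hold 23.2 Fbed [0.08 0.92 0.21] tip [ 97.25 104.87  30.57] d 96.9
```

View pics/c6.png

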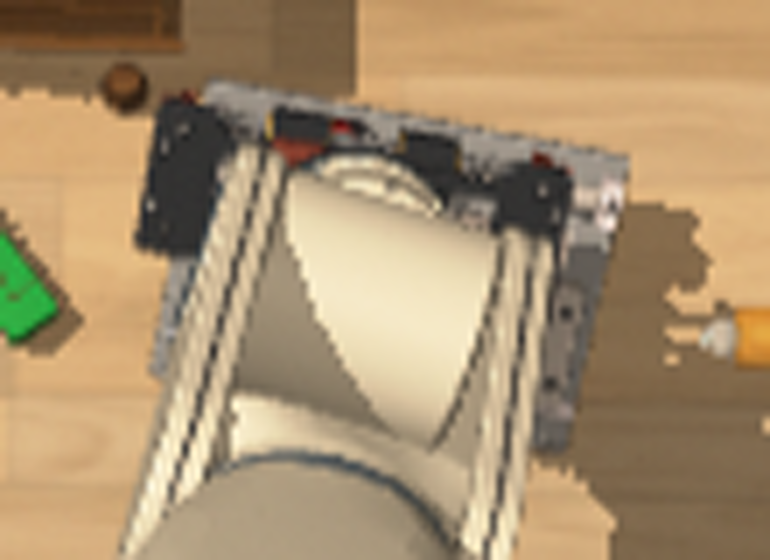

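```bash
python3 - <<'E'
from station import env,set_gripper,viewer
from h import *
q=np.load("q.npy"); M=bedR(q[2])
def go(y,z,**k): return env.move_l(bedpose((98,y,z),q,(1,0,0))[0],**k)
def rep(t):
    s=env.read_state(); f=M.T@s["force"]; print(t,round(s["time_s"],2),"Fbed",f.round(2),"tip",bedtip(s,q).round(2),"d",(bedtip(s,q)[1]+s["width"]/2-22).round(2)); return s
y=bedtip(env.read_state(),q)[1]
print(go(y-3,31,rate=5,f_stop=11)); rep("stop"); env.hold(.1); rep("hold")
E
```

```text
True
stop 23.74 Fbed [0.22 2.42 0.84] tip [ 96.3  104.88  30.12] d 96.73
hold 23.84 Fbed [0.71 2.41 0.93] tip [ 96.15 104.88  30.02] d 96.78
```

No further advance under an 11 N change, so the jaw is against a hard stop. I'll back off, lift clear and look.

```bash
python3 - <<'E'
from station import env,set_gripper,viewer
from h import *
q=np.load("q.npy"); M=bedR(q[2])
s=env.read_state(); b=bedtip(s,q)
env.move_l(s["tool_pos"]+M[:,1]*6.5,rate=30)
s=env.read_state(); print(s["force"],bedtip(s,q))
env.move_l(s["tool_pos"]+M[:,2]*90,rate=150)
env.reach(np.array([560,-480,330.]),down(0.2))
s=env.read_state(); print(s["time_s"])
for n in("scene","top"):
    im=viewer.camera(n); cv2.imwrite(f"pics/{n}7_raw.png",im)
cv2.imwrite("pics/c7a.png",cv2.resize(cv2.imread("pics/scene7_raw.png")[140:200,225:305],None,fx=9,fy=9,interpolation=cv2.INTER_CUBIC))
cv2.imwrite("pics/c7b.png",cv2.resize(cv2.imread("pics/top7_raw.png")[134:194,258:338],None,fx=10,fy=10,interpolation=cv2.INTER_CUBIC))
cv2.imwrite("pics/c7t.png",cv2.imread("pics/top7_raw.png"))
E
```

```text
[-0.26723544  0.40255141  0.95955505] [ 95.8190604  111.58845226  29.89288501]
26.325
```

View pics/c7a.png

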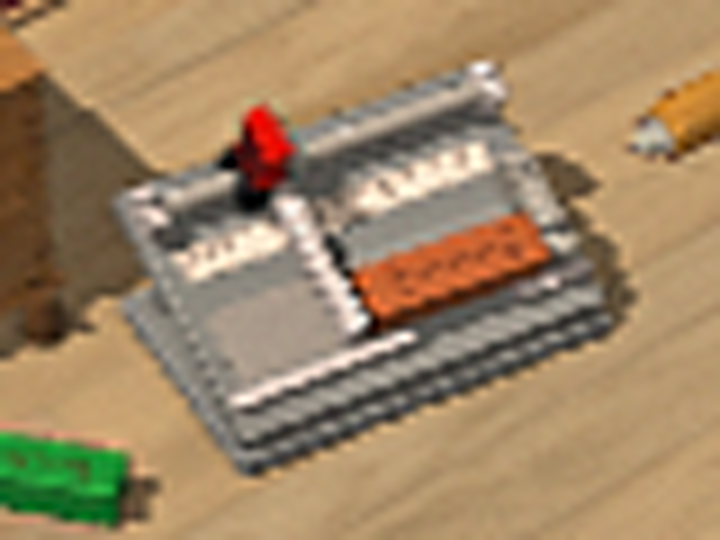

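View pics/c7b.png

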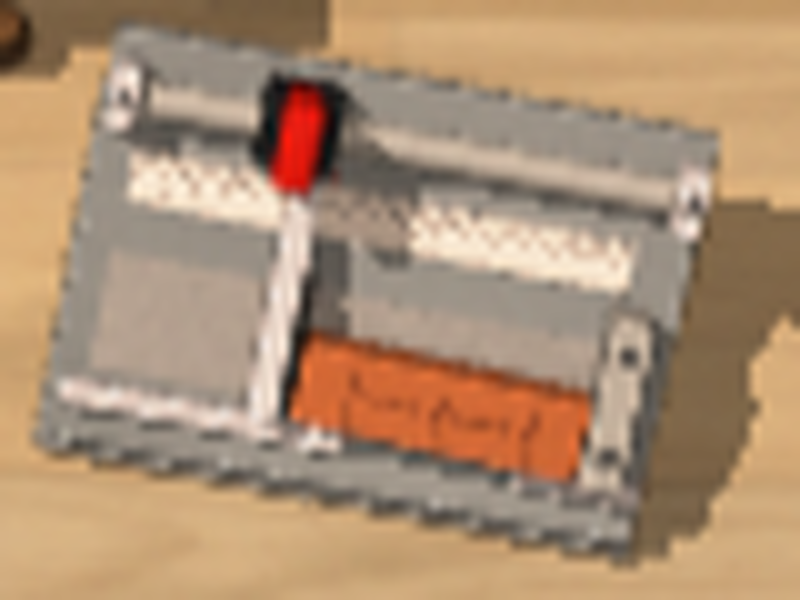

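View pics/c7t.png

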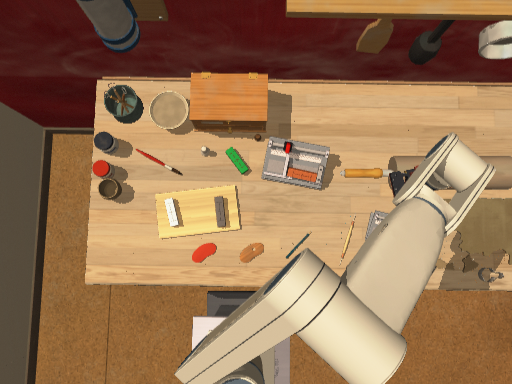

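```bash
python3 - <<'E'
from station import viewer
from h import *
setcams(viewer); q=np.load("q.npy")
for n,u0,v0,w,h in(("top",282,155,45,35),("scene",255,155,40,30)):
    im=cv2.imread(f"pics/{n}7_raw.png"); k=16
    c=cv2.resize(im[v0:v0+h,u0:u0+w],None,fx=k,fy=k,interpolation=cv2.INTER_CUBIC)
    off=np.array([0,0]) if n=="top" else np.array([0.,1.5])
    def L(P,col,cl=True):
        p=((proj(n,bedP(P,q))+off-[u0,v0]+.5)*k-.5).round().astype(np.int32); cv2.polylines(c,[p.reshape(-1,1,2)],cl,col,1,cv2.LINE_AA)
    L([(0,0,24),(28,0,24),(28,96,24),(0,96,24)],(0,255,0)); L([(0,0,0),(28,0,0),(28,96,0),(0,96,0)],(255,0,0))
    L([(0,0,26),(58,0,26)],(255,255,0),False); L([(2,96.5,22),(88,96.5,22)],(255,0,255),False)
    cv2.imwrite(f"pics/c8_{n}.png",c)
E
```

```text
(no output)
```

View pics/c8_top.png

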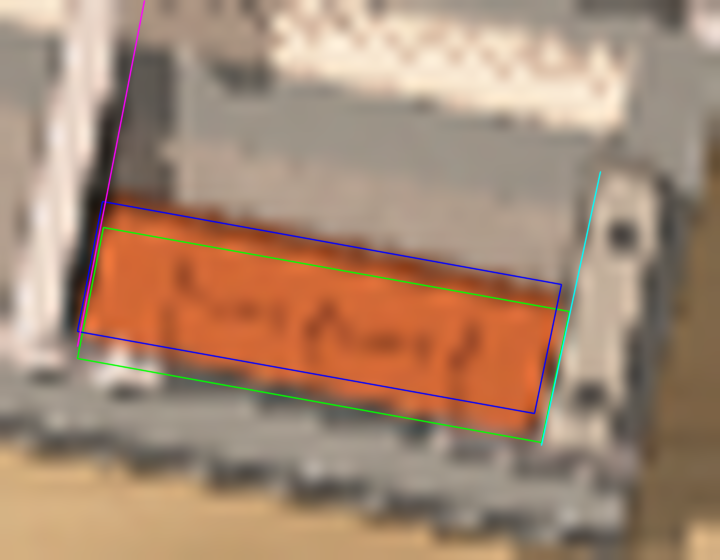

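View pics/c8_scene.png

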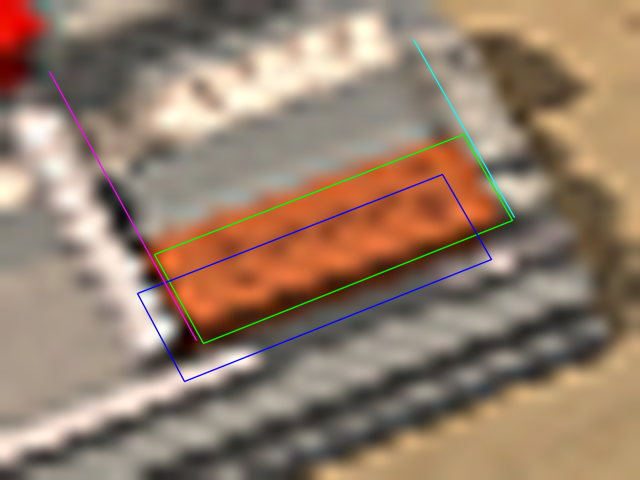

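The bar is flush with the anvil edge and the pad in the top overlay. It is square, about 2–3 mm uphill of the ledge (x ≈ 16–17 mm, allowed 10–24). The bystanders look unmoved and the arm is clear, so I'm handing in.

```bash
python3 - <<'E'
from station import env,workorder
env.hold(0.2); s=env.read_state(); print(s["time_s"],s["force"])
print(workorder.sign_off())
E
```

```text
26.625 [-0.1302426   0.26271109  0.58247217]
the job is handed in; nothing more can be done
None
```

The terracotta bar is in the gauge, snug between jaw and anvil, and the job was handed in at 26.6 s. Sign-off gives no verdict.

**What I did:** I gripped the jaw's red fin and slid the jaw open to about 124 mm. Then I laid the bar flat in the lane, lowering it until it touched. I closed the jaw with one finger at about 8 mm/s, using a force stop, then backed off and moved the arm clear.

**Last checks:**
- **Jaw:** it stopped at an estimated opening of 96.8 mm. That is 0.8 mm over the bar's length, within the roughly 2 mm camera uncertainty. A second gentle push, with an 11 N stop, moved it no further.
- **Bar:** the final top view shows it flush at both ends and square. It lies about 2–3 mm uphill of the ledge (x about 16–17 mm, allowed 10–24).
- **Other objects:** the other bars, pencil, stamp, plug and pot looked unmoved by eye; I did not measure them.

**What disagreed:**
- **Cameras:** the scene camera was about 1.5 px (6 mm) off the top camera. I relied on the top camera, which agreed with the arm to about 1.5 mm.
- **Tool drift:** the tool drifted 1–2 mm downhill during the force-stopped pushes, and I did not find out why.
- **Squeeze force:** I did not measure the force on the bar directly. From the stop thresholds I put it below about 11 N.

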